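# Wind the kitchen timer past its top mark and set it to five minutes

### The job

Set the clockwork kitchen timer to 5 minutes: twist the dial clockwise until the orange pointer is past the red top mark (10 minutes), then back down to the long white 5-minute mark halfway between the zero mark and the red one, and let go. The dial is stiff and the timer stands loose on a soft mat, so lean on it gently but steadily while you twist, or the whole timer turns with the dial: at the end it must still stand on its mat with its zero mark towards the white line on the mat. How high the dial sits varies, so feel for it and do not press hard; leave the salt shaker, the fish tin and the garlic where they are.

Things in the scene. Friction and masses are not known exactly. Their poses are not given: they have to be found in the camera images.
- timer: Case of a cream clockwork timer, a drum 64 mm in diameter, 0.15 kg, loose on the mat on four rubber feet 28 mm from its axis that end 2 mm below its origin (centre of the drum's underside, z up). The case turns along with the dial unless pressed down on the mat by up to 9 N while the dial is turned; 11 to 14 N is a good press, over 18 N (its weight included) too hard.
- timer_zero (a point): Long white zero mark on the black collar of the case (collar 104 mm in diameter, 4 to 10 mm above the case's origin), 44 mm from the axis in the case's -x direction. From it the white minute marks run clockwise seen from above, 7.2 degrees a minute; those at 0, 5 and 10 minutes are long and the top one (10) is red.
- timer_grip (a point): Fixed to the case (its x and y are the case's), on the dial's axis, 49 mm above the case's origin: centre of the black grip bar when the dial sits lowest. Bar 46 mm long, 11 mm wide, 12 mm tall on the dial's flat top, which is 5 mm below this point; tips beside the bar may rest there. The whole dial sits 0 to 9 mm higher, differently each time and not measured: feel for it.
- timer_dial (a joint): Angle of the dial on the case, rad: 0 = bar along the case's x, its orange pointer at the zero mark (-x end, 41 mm from the axis); grows clockwise seen from above, 0.1257 a minute; 0.628 = 5 minutes, 1.257 = red top mark (10), end stop at 1.5. Stiff (0.135 N m of drag), stays where it is left; starts between 0 and 0.9. Pinch the bar across its width from above.
- mat: Soft blue silicone mat, 134 x 134 mm, 13 mm high, fixed on the worktop; origin at the centre of its underside, z up. Its top sinks about 1 mm for each 10 N; friction with the timer about 0.6. A short white line near the middle of its -x edge shows where the timer's zero mark belongs.
- salt_shaker: Glass salt shaker with grey cap, 44 mm in diameter, 90 mm tall, loose, behind the mat; origin at the centre of its underside. To be left alone.
- fish_tin: Low round tin, 86 mm in diameter, 40 mm tall, loose, right of the mat; origin at the centre of its underside. To be left alone.
- garlic: Garlic bulb, 48 mm, loose, left of the mat; origin at the centre of its underside. To be left alone.

How it is judged (in metres and radians):
On the way, in this order (a step that is already met when the one before it is completed fails the run):
1. the pointer is turned past the red top mark (value of joint timer_dial above 1.27 rad), for 0.1 s.
2. the pointer is turned back to the 5-minute mark (value of joint timer_dial between 0.565 and 0.692 rad), for 0.3 s.
At the end, for the whole second after the job is handed in: The pointer is within half a minute (0.063 rad) of the 5-minute mark; the timer stands upright and at rest on the mat, within 30 mm of its middle, its zero mark turned no more than 17 degrees from the direction of the white line on the mat (all of step 2 and angle between the x axis of timer and the x axis of mat, either way round below 0.3 rad and x of timer_grip in the frame of mat between -0.03 and 0.03 m and y of timer_grip in the frame of mat between -0.03 and 0.03 m and angle between timer's own z axis and vertical below 0.05 rad and contact force between timer and mat above 0.3 N and linear speed of timer below 0.02 m/s); the robot touches nothing.
It fails at once if the timer is pressed on the mat with more than 18 N (contact force between timer and mat above 18 N).
It fails at once if a bystander (salt shaker, fish tin, garlic) is moved by more than 20 mm (distance of any of salt_shaker, fish_tin, garlic from where it was at the start of the episode above 0.02 m).
It also fails if it takes over 51 s, if anything falls off the work surface, if the arm or the gripper's body presses on something with over 40 N, if the wrist force passes 120 N, or if a joint passes its speed limit or range.

### The arm

A 6-joint arm with a two-finger parallel gripper is mounted at the origin on a cart in front of the work surface, level with it; the furniture and walls round the work are solid. World frame = base frame: x ahead of the robot, y to its left, z up, the work surface at z = 0. Lengths are in m, angles in degrees, forces in N, time in s.
With the tool pointing down it reaches from about 0.325 to 0.775 m from the base axis. Payload 5.5 kg.
Tool frame: the origin (TCP) lies on the mounting face of the last link; the fingertips stand 182 mm ahead of it and the grasp point (between the pads) lies 163 mm ahead of it (arm.pinch_z is the distance from the TCP to the grasp point, in m); z points along the fingers, y is the line along which they close (so a half turn about z gives the same grasp; the last joint's range is limited). The gripper opens to 88 mm and grips with 3 to 60 N. Pads are 20 mm wide; open, the fingers measure 115 mm over their backs; the gripper's body (75 mm by 178 mm) begins 61 mm behind the grasp point.
Start: joints at [-72.691, 5.22, 70.514, -0, 104.267, -3.249], TCP at [0.211, -0.562, 0.405] pointing down, gripper open.
Joint ranges: [-164.24, 164.24], [-49.07, 125.15], [9.68, 141.18], [-86.29, 266.29], [3.28, 154.24], [-151.56, 151.56]. Speed limits (degrees/s): [147.25, 147.25, 172.46, 180, 180, 180].

### API

Orientations are given as [roll, pitch, yaw] about the fixed x, y, z axes, in that order (R = Rz(yaw) Ry(pitch) Rx(roll)).
In Python, from workcell import arm, imaging gives the robot as it stands.
- The arm moves only by the tool send_rows, never from a script. Its argument "targets" is one flat list of numbers, 7 for each row, row after row: the shift along the tool's x, y, z normalised to -1 to 1, where 1 is 0.3 m, then the turn, a rotation vector about the tool's x, y, z normalised to -1 to 1, where 1 is 8 degrees, then the opening in per cent of the stroke, from 0 (shut) to 100 (fully open). A call has 1 to 8 rows; each row shifts and turns the commanded pose from where the row before left it, along the tool's axes as they then stand; what a row does not reach is not made up. A row lasts 1/8 s, in which the tool goes at most 62.5 mm and 10.7 degrees, less where a joint would pass 70% of its speed; a pose out of reach is approached as far as the arm can. A call with a number of a shift or a turn outside -1 to 1 is refused whole. A call with a gripper value outside its range is refused whole. The fingers move at their own pace and stop on an object; the grip force is fixed at half the most. Time passes only in rows, so rows that do not move let the fingers close. It gives the time, the measured TCP pose, the force, the opening and the grip force at its end, in the units of the state.
- arm.observe(): the state, without advancing time (a new reading comes with each control period).
- imaging.grab_frame(name): name is "scene" or "top"; returns a dict with "image" (420x560x3 uint8, blue, green, red), "camera_matrix" (3x3 intrinsics, pixels), "origin" and "orientation" of the camera in the world. Camera axes: x right, y down, z forward; pixel columns grow to the right and rows downward; lengths in m; the calibration is good to about 2 mm. A picture is of the moment at which its call begins. There is no depth.
- arm.finish_job(): hands the job in; it is judged then, once.
The state is a dict: "time_s": time; "qpos": joint angles; "qd": joint speeds; "effort": joint torques, N m; "position": TCP position; "orientation": TCP orientation; "wrist_force": force on the tool from outside, world axes, zero at the start; "ft_torque": the same for the moment, N m; "grip_width": finger opening in m; "grip_force": force on a finger pad.
Only numpy, scipy, OpenCV 4.12 (cv2) and the standard library are available. Lean on these libraries where they do the work, as an engineer would, in place of code of your own. Each camera call takes 0.05 s, during which the arm holds its last target. There are 200 camera calls.

## Working session

There is one attempt and no reset: what is moved stays moved. The work goes in short steps, Python scripts to look and compute and a tool call to move; the robot and the scene stay as the last step left them, time stands still between calls to the robot, and variables do not carry over. Pictures are saved under pics/ and viewed, at most 10 in all, crops included, and the job is handed in when it is done.

Besides the shell and the picture viewer there is one more tool, called after "Emit:" by a JSON object that holds its "name" and its "arguments", one argument or row to a line. send_rows: Moves the arm, as the interface text tells. Scaled input: -1 to 1 covers 0.3 m each way for a shift and 8 degrees each way for a turn. Its arguments: {"type":"object","properties":{"targets":{"type":"array"}},"required":["targets"]}

```bash
mkdir -p pics; python3 - <<'E'
from workcell import arm, imaging
import cv2
for n in("top","scene"):
    f=imaging.grab_frame(n); cv2.imwrite(f"pics/{n}0.png",f["image"]); print(n,f["camera_matrix"],f["origin"],f["orientation"])
print(arm.observe())
E
```

```text
top [[404.21271909   0.         276.01073693]
 [  0.         404.21271909 206.1401074 ]
 [  0.           0.           1.        ]] [0.51123312 0.04130395 1.03248304] [-175.49479903    0.2041753   -90.83724029]
scene [[459.52212844   0.         281.21349848]
 [  0.         459.52212844 211.49811814]
 [  0.           0.           1.        ]] [0.06185166 0.55496386 0.67726246] [-129.4578451     0.22774659 -135.52636649]
{'time_s': 0.1, 'qpos': array([-7.26911399e+01,  5.26051147e+00,  7.05748838e+01,  1.91955861e-03,
        1.04267412e+02, -3.24704770e+00]), 'qd': array([-0.03857765, -0.07284513, -0.10926696, -0.00416872,  0.02830398,
        0.05827947]), 'effort': array([ 4.30489657e-03, -4.47858131e+01, -4.07569420e+01,  7.02617015e-02,
        2.85172218e-02, -1.23042669e-04]), 'position': array([ 0.21070924, -0.56184587,  0.40360267]), 'orientation': array([-1.79897464e+02, -7.68132697e-03,  2.05563724e+01]), 'wrist_force': array([-0.25630947, -0.08580674,  0.20287016]), 'ft_torque': array([-0.01772181,  0.08792566,  0.01286345]), 'grip_force': 0.0, 'grip_width': 0.0876363312652192}
```

View pics/top0.png

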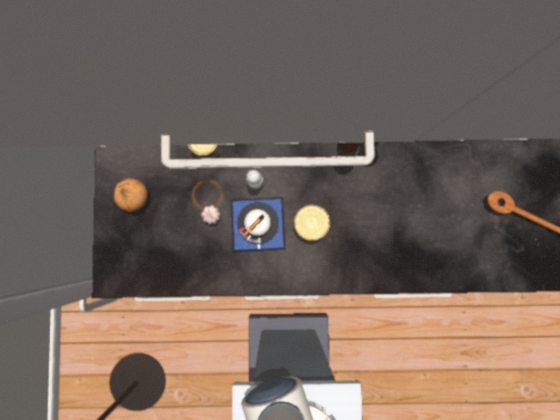

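The mat is centred at about (258,224) with the timer on it, the tin is at (312,223), the garlic at (210,214) and the shaker at (254,179). A rail runs behind them. I'll enlarge crops of both views.

```bash
python3 - <<'E'
import cv2
a=cv2.imread("pics/top0.png")[190:260,220:300]
cv2.imwrite("pics/topc.png",cv2.resize(a,None,fx=8,fy=8,interpolation=cv2.INTER_CUBIC))
E
```

```text
(no output)
```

View pics/topc.png

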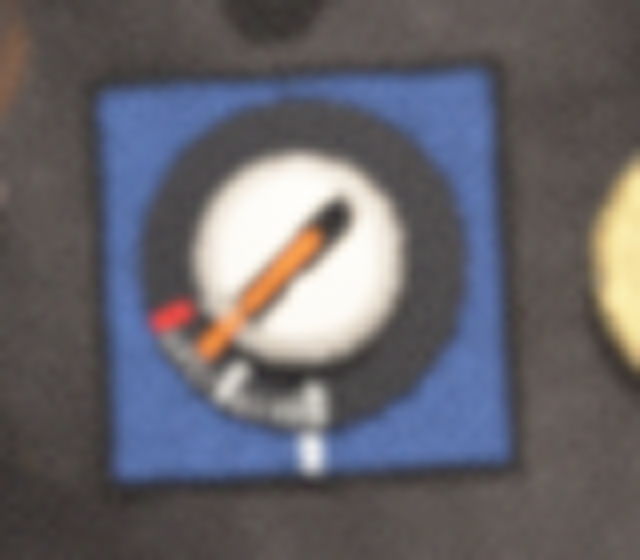

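View pics/scene0.png

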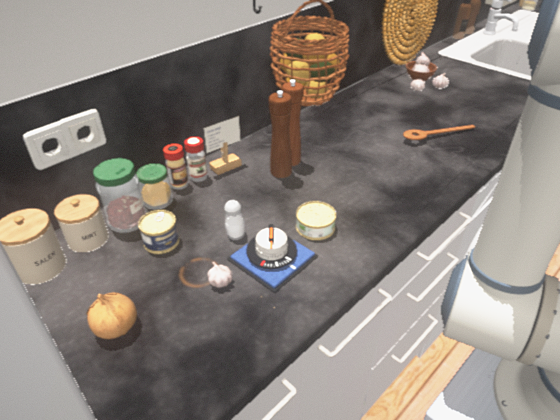

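The scene view shows the same layout with the timer centred on the mat. In the top crop the mat corners are (97,88), (492,68), (515,465) and (112,485). The collar centre is about (304,267), the zero mark (313,400), the mat line (312,455), the red mark (172,315), and the bar runs from (340,210) to the pointer tip (205,355).

```bash
cat > h.py <<'E'
import numpy as np
from scipy.spatial.transform import Rotation as R
from workcell import arm, imaging
K=np.array([[404.21271909,0,276.01073693],[0,404.21271909,206.1401074],[0,0,1]])
O=np.array([0.51123312,0.04130395,1.03248304]); Q=R.from_euler('xyz',[-175.49479903,0.2041753,-90.83724029],degrees=True)
def w(cx,cy,z,x0=220,y0=190,s=8):
    d=Q.apply(np.linalg.solve(K,[x0+(cx+.5)/s-.5,y0+(cy+.5)/s-.5,1])); return O+d*(z-O[2])/d[2]
E
python3 - <<'E'
from h import *
P={'m1':(97,88,.013),'m2':(492,68,.013),'m3':(515,465,.013),'m4':(112,485,.013),'line':(312,455,.013),'zero':(313,403,.025),'five':(230,385,.025),'red':(172,315,.025),
'colL':(143,267,.022),'colR':(466,267,.022),'colT':(300,100,.022),'colB':(304,432,.022),'ptip':(203,358,.063),'bar2':(340,207,.072),'dialL':(192,258,.062),'dialR':(406,258,.062),'dialT':(298,150,.062),'dialB':(298,362,.062)}
V={k:w(*p) for k,p in P.items()}
for k in V: print(k,V[k].round(4))
print(sum(V['m%d'%i] for i in(1,2,3,4))/4, (V['colL']+V['colR'])/2,(V['colT']+V['colB'])/2,(V['dialL']+V['dialR'])/2,(V['dialT']+V['dialB'])/2)
a=lambda u,v:np.degrees(np.arctan2(*(V[v]-V[u])[1::-1]))
print('mat yaw',a('m4','m1'),a('m3','m2'),'bar',a('ptip','bar2'))
# tin, garlic, shaker
for n,c,z in(('tin',(312,223),.04),('garlic',(210,214),.03),('shaker',(254,179),.09)): print(n,w(*c,z,0,0,1).round(3))
E
```

```text
m1 [0.6075 0.1558 0.013 ]
m2 [0.6119 0.0307 0.013 ]
m3 [0.4867 0.0254 0.013 ]
m4 [0.4823 0.1519 0.013 ]
line [0.4908 0.089  0.013 ]
zero [0.5071 0.088  0.025 ]
five [0.513  0.1137 0.025 ]
red [0.535  0.1316 0.025 ]
colL [0.5502 0.1408 0.022 ]
colR [0.5487 0.0399 0.022 ]
colT [0.6019 0.0911 0.022 ]
colB [0.4981 0.091  0.022 ]
ptip [0.5211 0.119  0.063 ]
bar2 [0.5653 0.0771 0.072 ]
dialL [0.5512 0.1221 0.062 ]
dialR [0.5502 0.0579 0.062 ]
dialT [0.5832 0.0899 0.062 ]
dialB [0.5195 0.0906 0.062 ]
[0.547116   0.09095044 0.013     ] [0.54946456 0.09032257 0.022     ] [0.54999765 0.09109164 0.022     ] [0.55067645 0.0899986  0.062     ] [0.55136317 0.09028759 0.062     ]
mat yaw 1.811181834245401 2.4067882903348177 bar -43.497465364152376
tin [ 0.547 -0.044  0.04 ]
garlic [0.573 0.208 0.03 ]
shaker [0.65  0.094 0.09 ]
```

Emit:
{"name": "send_rows", "arguments": {
  "targets": [0.13,-0.117,0,0,0,0,100,0.13,-0.117,0,0,0,0,100,0.13,-0.117,0,0,0,0,100,0.13,-0.117,0,0,0,0,100,0.13,-0.117,0,0,0,0,100,0.13,-0.117,0,0,0,0,100,0.13,-0.117,0,0,0,0,100,0.13,-0.117,0,0,0,0,100]
}}

```text
time_s: 1.1
position: [0.4046, -0.1877, 0.4043]
orientation: [-180.0, 0.0, 20.5]
wrist_force: [0.8, -0.3, 0.1]
grip_width: 0.0874
grip_force: 0.0
```

Emit:
{"name": "send_rows", "arguments": {
  "targets": [0.13,-0.117,0,0,0,0,40,0.13,-0.117,0,0,0,0,40,0.13,-0.117,0,0,0,0,40,0.13,-0.117,0,0,0,0,40,0.13,-0.117,0,0,0,0,40,0.13,-0.117,0,0,0,0,40,0,0,0,0,0,-1,40,0,0,0,0,0,-1,40]
}}

```text
time_s: 2.1
position: [0.5496, 0.091, 0.4036]
orientation: [-179.9, 0.1, 36.9]
wrist_force: [-0.2, -0.4, -0.2]
grip_width: 0.0353
grip_force: 0.0
```

Emit:
{"name": "send_rows", "arguments": {
  "targets": [0,0,0,0,0,-1,40,0,0,0,0,0,-1,40,0,0,0,0,0,-1,40,0,0,0,0,0,-1,40,0,0,0,0,0,-1,40,0,0,0,0,0,-1,40,0,0,0,0,0,-1,40,0,0,0,0,0,-1,40]
}}

```text
time_s: 3.1
position: [0.5494, 0.09, 0.404]
orientation: [-179.9, -0.0, 100.8]
wrist_force: [-0.4, -0.2, 1.0]
grip_width: 0.035
grip_force: 0.0
```

Emit:
{"name": "send_rows", "arguments": {
  "targets": [0,0,0,0,0,-1,40,0,0,0,0,0,-1,40,0,0,0,0,0,-1,40,0,0,0,0,0,-1,40,0,0,0,0,0,-0.43,40,0,0,0,0,0,0,40]
}}

```text
time_s: 3.85
position: [0.5494, 0.09, 0.4041]
orientation: [-180.0, -0.0, 136.0]
wrist_force: [1.3, 0.1, -0.5]
grip_width: 0.0352
grip_force: 0.0
```

Emit:
{"name": "send_rows", "arguments": {
  "targets": [0,0,0.12,0,0,0,40,0,0,0.12,0,0,0,40,0,0,0.12,0,0,0,40,0,0,0.1,0,0,0,40,0,0,0.02,0,0,0,40,0,0,0,0,0,0,40]
}}

```text
time_s: 4.6
position: [0.5495, 0.09, 0.2611]
orientation: [180.0, 0.0, 136.0]
wrist_force: [0.5, -0.0, 0.1]
grip_width: 0.0349
grip_force: 0.0
```

```bash
python3 - <<'E'
import cv2
from workcell import imaging
s=imaging.grab_frame("scene"); a=s["image"][200:300,210:340]
cv2.imwrite("pics/sc1.png",cv2.resize(a,None,fx=6,fy=6,interpolation=cv2.INTER_CUBIC))
E
```

```text
(no output)
```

View pics/sc1.png

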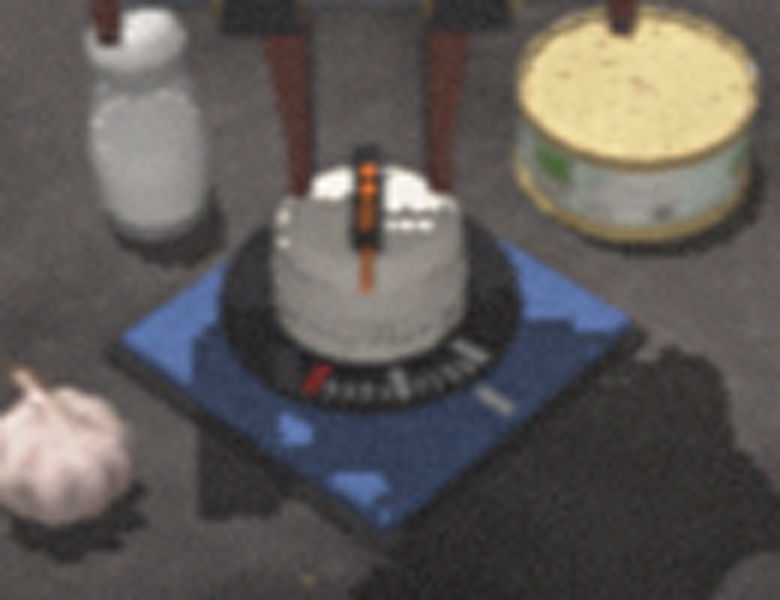

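The fingers straddle the bar evenly: the bar is at column 368 and the tips at about 300 and 440. Next I'll feel downwards in small steps.

Emit:
{"name": "send_rows", "arguments": {
  "targets": [0,0,0.016,0,0,0,40,0,0,0.014,0,0,0,40,0,0,0,0,0,0,30,0,0,0,0,0,0,30]
}}

```text
time_s: 5.15
position: [0.5494, 0.09, 0.2517]
orientation: [180.0, 0.0, 136.0]
wrist_force: [0.2, 1.0, 0.8]
grip_width: 0.0268
grip_force: 0.0
```

Emit:
{"name": "send_rows", "arguments": {
  "targets": [0,0,0.002,0,0,0,30,0,0,0.002,0,0,0,30,0,0,0,0,0,0,30]
}}

```text
time_s: 5.52
position: [0.5494, 0.09, 0.2504]
orientation: [-180.0, -0.0, 136.0]
wrist_force: [0.4, 0.6, -0.2]
grip_width: 0.0262
grip_force: 0.0
```

Emit:
{"name": "send_rows", "arguments": {
  "targets": [0,0,0.002,0,0,0,30,0,0,0.002,0,0,0,30,0,0,0,0,0,0,30]
}}

```text
time_s: 5.9
position: [0.5493, 0.09, 0.2491]
orientation: [-180.0, -0.0, 136.0]
wrist_force: [0.6, -0.6, 0.5]
grip_width: 0.0266
grip_force: 0.0
```

Emit:
{"name": "send_rows", "arguments": {
  "targets": [0,0,0.002,0,0,0,30,0,0,0.002,0,0,0,30,0,0,0,0,0,0,30]
}}

```text
time_s: 6.28
position: [0.5494, 0.09, 0.248]
orientation: [-180.0, -0.0, 136.0]
wrist_force: [-0.0, -0.9, 0.4]
grip_width: 0.026
grip_force: 0.0
```

Emit:
{"name": "send_rows", "arguments": {
  "targets": [0,0,0.002,0,0,0,30,0,0,0.002,0,0,0,30,0,0,0,0,0,0,30]
}}

```text
time_s: 6.65
position: [0.5494, 0.09, 0.2468]
orientation: [-180.0, -0.0, 136.0]
wrist_force: [-0.1, 0.5, -0.6]
grip_width: 0.0263
grip_force: 0.0
```

Emit:
{"name": "send_rows", "arguments": {
  "targets": [0,0,0.002,0,0,0,30,0,0,0.002,0,0,0,30,0,0,0,0,0,0,30]
}}

```text
time_s: 7.02
position: [0.5493, 0.09, 0.2455]
orientation: [-180.0, -0.0, 136.0]
wrist_force: [0.7, 0.1, -0.4]
grip_width: 0.0265
grip_force: 0.0
```

Emit:
{"name": "send_rows", "arguments": {
  "targets": [0,0,0.002,0,0,0,30,0,0,0.002,0,0,0,30,0,0,0,0,0,0,30]
}}

```text
time_s: 7.4
position: [0.5493, 0.09, 0.2443]
orientation: [-180.0, -0.0, 136.0]
wrist_force: [-0.0, 0.6, -0.4]
grip_width: 0.0263
grip_force: 0.0
```

Emit:
{"name": "send_rows", "arguments": {
  "targets": [0,0,0.002,0,0,0,30,0,0,0.002,0,0,0,30,0,0,0,0,0,0,30]
}}

```text
time_s: 7.78
position: [0.5494, 0.09, 0.2434]
orientation: [180.0, 0.0, 136.0]
wrist_force: [0.3, 0.9, 0.3]
grip_width: 0.0263
grip_force: 0.3
```

Emit:
{"name": "send_rows", "arguments": {
  "targets": [0,0,0.002,0,0,0,30,0,0,0.001,0,0,0,30,0,0,0,0,0,0,30]
}}

```text
time_s: 8.15
position: [0.5494, 0.09, 0.2428]
orientation: [180.0, 0.0, 136.0]
wrist_force: [-1.2, -0.1, 4.4]
grip_width: 0.0263
grip_force: 2.0
```

Contact at about z 0.243. Closing on the bar.

Emit:
{"name": "send_rows", "arguments": {
  "targets": [0,0,0,0,0,0,0,0,0,0,0,0,0,0,0,0,0,0,0,0,0,0,0,0,0,0,0,0]
}}

```text
time_s: 8.65
position: [0.5496, 0.0901, 0.243]
orientation: [179.9, 0.1, 136.0]
wrist_force: [0.3, 0.2, 5.6]
grip_width: 0.0107
grip_force: 32.6
```

Emit:
{"name": "send_rows", "arguments": {
  "targets": [0,0,0.001,0,0,0,0,0,0,0.001,0,0,0,0,0,0,0,0,0,0,0]
}}

```text
time_s: 9.02
position: [0.5496, 0.0901, 0.2428]
orientation: [179.9, 0.1, 136.0]
wrist_force: [-1.3, 0.0, 7.1]
grip_width: 0.011
grip_force: 32.7
```

```bash
python3 -c "
from workcell import arm
o=arm.observe();print(o['wrist_force'],o['ft_torque'],o['position'])"
```

```text
[-1.28087838  0.0265458   7.13807844] [-0.02388768  0.05529794  0.05986125] [0.54963086 0.09012125 0.24280231]
```

Emit:
{"name": "send_rows", "arguments": {
  "targets": [0,0,0.002,0,0,0,0,0,0,0.002,0,0,0,0,0,0,0,0,0,0,0]
}}

```text
time_s: 9.4
position: [0.5496, 0.0901, 0.2424]
orientation: [179.9, 0.1, 136.0]
wrist_force: [-1.4, 0.0, 10.1]
grip_width: 0.0107
grip_force: 32.8
```

Emit:
{"name": "send_rows", "arguments": {
  "targets": [0,0,0.001,0,0,0,0,0,0,0,0,0,0.3,0,0,0,0,0,0,0.4,0,0,0,0,0,0,0.4,0,0,0,0,0,0,0,0]
}}

```text
time_s: 10.02
position: [0.5497, 0.0902, 0.2423]
orientation: [179.9, 0.1, 127.2]
wrist_force: [-1.9, 1.2, 10.8]
grip_width: 0.0108
grip_force: 32.9
```

```bash
python3 -c "
from workcell import arm
o=arm.observe();print(o['wrist_force'],o['ft_torque'],o['position'])"
```

```text
[-1.90885492  1.23284287 10.80376242] [-0.00815037  0.34892157  0.03914978] [0.54968349 0.09016992 0.24229409]
```

Emit:
{"name": "send_rows", "arguments": {
  "targets": [0,0,0,0,0,0.4,0,0,0,0,0,0,0.4,0,0,0,0,0,0,0.4,0,0,0,0,0,0,0.4,0,0,0,0,0,0,0.4,0,0,0,0,0,0,0,0]
}}

```text
time_s: 10.78
position: [0.5497, 0.0903, 0.2424]
orientation: [179.8, 0.0, 111.2]
wrist_force: [-2.4, 0.7, 10.6]
grip_width: 0.0105
grip_force: 32.9
```

```bash
python3 - <<'E'
import cv2
from workcell import imaging,arm
o=arm.observe();print(o['wrist_force'],o['ft_torque'])
for n,r in(("scene",(200,300,210,340)),("top",(190,260,220,300))):
    a=imaging.grab_frame(n)["image"][r[0]:r[1],r[2]:r[3]]
    cv2.imwrite(f"pics/{n}2.png",cv2.resize(a,None,fx=6,fy=6,interpolation=cv2.INTER_CUBIC))
E
```

```text
[-2.36541028  0.66114565 10.62848926] [0.04250476 0.26813416 0.0517957 ]
```

View pics/scene2.png

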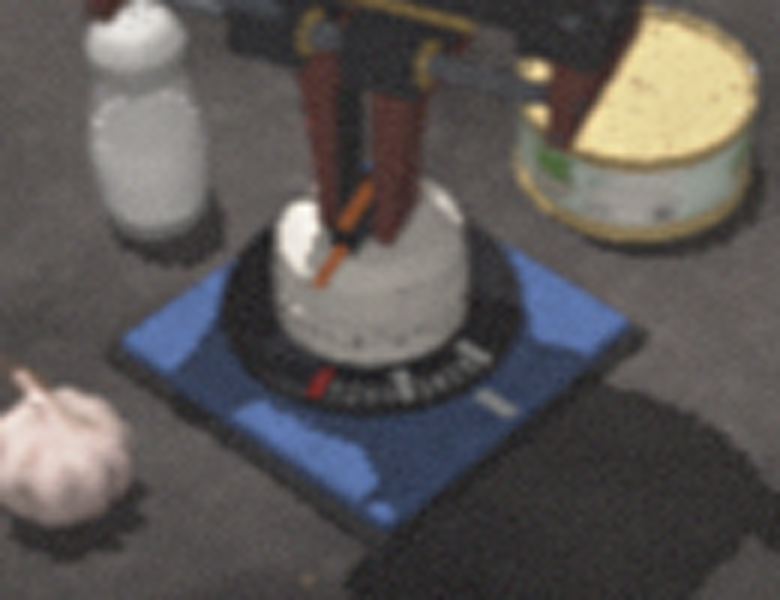

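The case hasn't turned: the red mark is still at (320,383) and zero at about (473,352). The pointer is nearly at red, so I'll go about 7° past it, then back.

Emit:
{"name": "send_rows", "arguments": {
  "targets": [0,0,0,0,0,0.45,0,0,0,0,0,0,0.45,0,0,0,0,0,0,0,0,0,0,0,0,0,0,0]
}}

```text
time_s: 11.38
position: [0.5498, 0.0902, 0.2424]
orientation: [179.8, 0.0, 104.0]
wrist_force: [-1.1, 1.0, 10.8]
grip_width: 0.011
grip_force: 32.9
```

```bash
python3 - <<'E'
import cv2
from workcell import imaging,arm
o=arm.observe();print(o['wrist_force'],o['ft_torque'])
a=imaging.grab_frame("scene")["image"][215:285,230:310]
cv2.imwrite("pics/scene3.png",cv2.resize(a,None,fx=8,fy=8,interpolation=cv2.INTER_CUBIC))
E
```

```text
[-1.10215212  0.9770522  10.77719352] [0.05330918 0.24889823 0.04359639]
```

View pics/scene3.png

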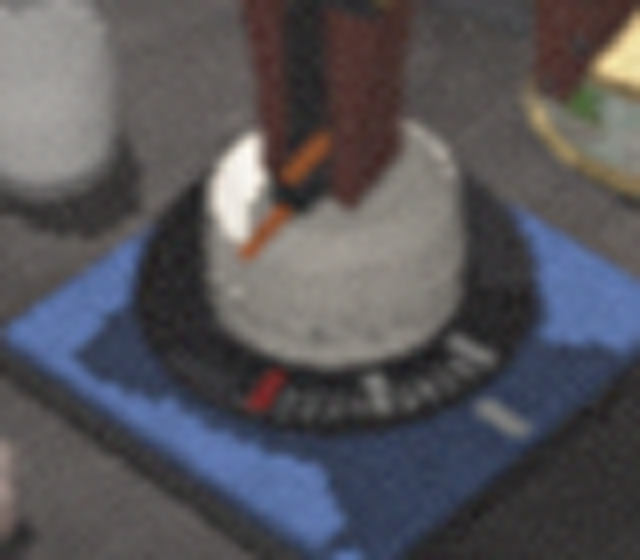

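The marks haven't moved: red is at (265,390), five at (375,392) and zero at (470,350), with the pointer tip at (243,255). I'll calculate the angles.

```bash
cat >> h.py <<'E'
def ws(cx,cy,z,x0=230,y0=215,s=8):
    K=np.array([[459.52212844,0,281.21349848],[0,459.52212844,211.49811814],[0,0,1]])
    o=np.array([0.06185166,0.55496386,0.67726246]);q=R.from_euler('xyz',[-129.4578451,0.22774659,-135.52636649],degrees=True)
    d=q.apply(np.linalg.solve(K,[x0+(cx+.5)/s-.5,y0+(cy+.5)/s-.5,1])); return o+d*(z-o[2])/d[2]
E
python3 - <<'E'
from h import *
l=ws(138,290,.022);r=ws(540,290,.022);print('collar',l,r)
L={n:ws(*p) for n,p in {'zero':(470,350,.025),'five':(375,392,.025),'red':(265,390,.025),'tip':(243,257,.061),'tipinner':(325,140,.073),'line':(502,418,.013)}.items()}
for c in((.5497,.0902),(.5480,.0900)):
  for n,v in L.items():
    d=v[:2]-c; print(n,v.round(4),'r',np.hypot(*d).round(4),'cw deg from -x',np.degrees(np.arctan2(d[1],-d[0])).round(1))
E
```

```text
collar [0.58346442 0.12724485 0.022     ] [0.51027454 0.05596972 0.022     ]
zero [0.5062 0.0859 0.025 ] r 0.0437 cw deg from -x -5.6
five [0.5129 0.1126 0.025 ] r 0.0431 cw deg from -x 31.4
red [0.5327 0.131  0.025 ] r 0.0442 cw deg from -x 67.4
tip [0.5427 0.1274 0.061 ] r 0.0378 cw deg from -x 79.3
tipinner [0.5489 0.0932 0.073 ] r 0.0031 cw deg from -x 75.2
line [0.4923 0.0888 0.013 ] r 0.0574 cw deg from -x -1.4
zero [0.5062 0.0859 0.025 ] r 0.042 cw deg from -x -5.5
five [0.5129 0.1126 0.025 ] r 0.0418 cw deg from -x 32.8
red [0.5327 0.131  0.025 ] r 0.0437 cw deg from -x 69.6
tip [0.5427 0.1274 0.061 ] r 0.0377 cw deg from -x 81.9
tipinner [0.5489 0.0932 0.073 ] r 0.0033 cw deg from -x 105.8
line [0.4923 0.0888 0.013 ] r 0.0557 cw deg from -x -1.2
```

Emit:
{"name": "send_rows", "arguments": {
  "targets": [0,0,0,0,0,-0.2,0,0,0,0,0,0,-0.4,0,0,0,0,0,0,-0.4,0,0,0,0,0,0,-0.4,0,0,0,0,0,0,-0.4,0,0,0,0,0,0,-0.2,0,0,0,0,0,0,0,0]
}}

```text
time_s: 12.3
position: [0.5497, 0.0902, 0.2423]
orientation: [179.8, 0.0, 120.0]
wrist_force: [-2.6, -0.2, 11.2]
grip_width: 0.0106
grip_force: 33.1
```

Emit:
{"name": "send_rows", "arguments": {
  "targets": [0,0,0,0,0,-0.4,0,0,0,0,0,0,-0.5,0,0,0,0,0,0,-0.5,0,0,0,0,0,0,-0.5,0,0,0,0,0,0,-0.5,0,0,0,0,0,0,-0.5,0,0,0,0,0,0,-0.4,0,0,0,0,0,0,-0.25,0]
}}

```text
time_s: 13.3
position: [0.5496, 0.09, 0.2423]
orientation: [179.9, 0.1, 148.5]
wrist_force: [-2.6, -0.1, 10.7]
grip_width: 0.0108
grip_force: 33.1
```

Emit:
{"name": "send_rows", "arguments": {
  "targets": [0,0,0,0,0,0,0,0,0,0,0,0,0,0]
}}

```text
time_s: 13.55
position: [0.5496, 0.0901, 0.2423]
orientation: [179.9, 0.1, 148.4]
wrist_force: [-3.0, 1.0, 11.0]
grip_width: 0.0103
grip_force: 33.1
```

```bash
python3 - <<'E'
import cv2
from workcell import imaging,arm
a=imaging.grab_frame("scene")["image"][215:285,230:310]
cv2.imwrite("pics/scene4.png",cv2.resize(a,None,fx=8,fy=8,interpolation=cv2.INTER_CUBIC))
E
```

```text
(no output)
```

View pics/scene4.png

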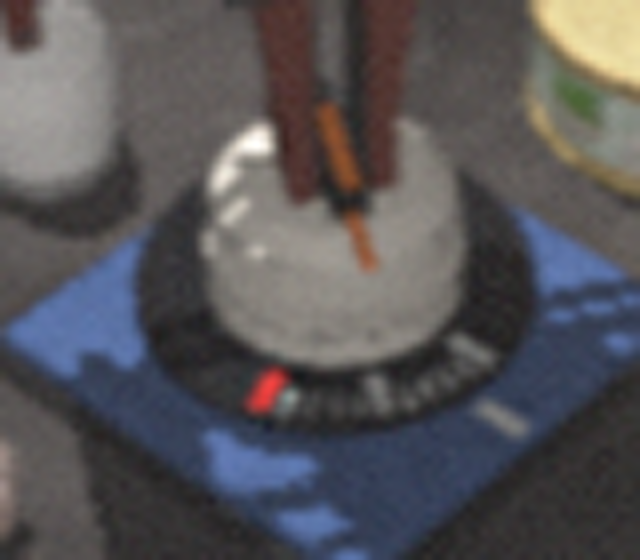

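The case is still where it was, and the pointer tip is at (370,268). I'll check the angle before letting go.

```bash
python3 - <<'E'
from h import *
for c in((.5497,.0902),(.5480,.0910)):
  for n,p in {'zero':(470,350,.025),'five':(376,393,.025),'red':(266,390,.025),'tip':(371,268,.061)}.items():
    v=ws(*p);d=v[:2]-c; print(n,v.round(4),np.hypot(*d).round(4),np.degrees(np.arctan2(d[1],-d[0])).round(1))
E
```

```text
zero [0.5062 0.0859 0.025 ] 0.0437 -5.6
five [0.5125 0.1127 0.025 ] 0.0435 31.2
red [0.5326 0.1308 0.025 ] 0.0441 67.1
tip [0.5178 0.1085 0.061 ] 0.0367 29.9
zero [0.5062 0.0859 0.025 ] 0.0421 -6.9
five [0.5125 0.1127 0.025 ] 0.0416 31.4
red [0.5326 0.1308 0.025 ] 0.0427 68.8
tip [0.5178 0.1085 0.061 ] 0.0349 30.1
```

Emit:
{"name": "send_rows", "arguments": {
  "targets": [0,0,-0.003,0,0,0,0,0,0,-0.003,0,0,0,0,0,0,0,0,0,0,0]
}}

```text
time_s: 13.98
position: [0.5496, 0.09, 0.2428]
orientation: [180.0, 0.1, 148.4]
wrist_force: [-1.2, 0.8, 6.2]
grip_width: 0.011
grip_force: 32.8
```

Emit:
{"name": "send_rows", "arguments": {
  "targets": [0,0,-0.003,0,0,0,0,0,0,0,0,0,0,0,0,0,0,0,0,0,20,0,0,0,0,0,0,40,0,0,0,0,0,0,40,0,0,-0.02,0,0,0,40,0,0,-0.05,0,0,0,40,0,0,-0.1,0,0,0,40]
}}

```text
time_s: 14.98
position: [0.549, 0.09, 0.2935]
orientation: [-179.9, -0.2, 148.4]
wrist_force: [-0.1, -0.6, -0.0]
grip_width: 0.0351
grip_force: 0.0
```

Emit:
{"name": "send_rows", "arguments": {
  "targets": [0,0,-0.15,0,0,0,40,0,0,-0.15,0,0,0,40,0,-0.15,0,0,0,0,40,0,-0.15,0,0,0,0,40,0,-0.15,0,0,0,0,40,0,0,0,0,0,0,40]
}}

```text
time_s: 15.72
position: [0.4775, -0.0267, 0.3853]
orientation: [180.0, 0.1, 148.2]
wrist_force: [0.7, 0.2, 0.6]
grip_width: 0.035
grip_force: 0.0
```

```bash
python3 - <<'E'
import cv2
from workcell import imaging,arm
a=imaging.grab_frame("top")["image"][190:260,220:300]
b=imaging.grab_frame("scene")["image"][215:285,230:310]
cv2.imwrite("pics/end.png",cv2.resize(cv2.hconcat([a,b]),None,fx=5,fy=5,interpolation=cv2.INTER_CUBIC))
E
```

```text
(no output)
```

View pics/end.png

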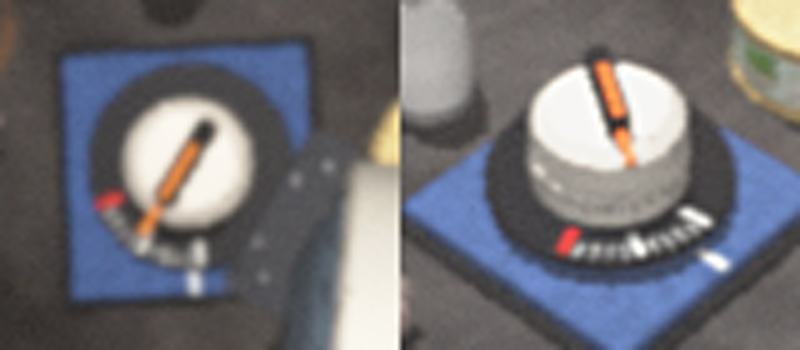

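Both views show the pointer at the long 5-minute mark (tip at (147,232), mark at (144,243) in the top half) and the zero mark facing the white line. One numeric check before handing in.

```bash
python3 - <<'E'
from h import *
c=np.array((.5500,.0904))
for n,p in {'zero':(198,251,.025),'five':(144,243,.025),'red':(109,202,.025),'tip':(145,236,.061),'bar2':(207,126,.072)}.items():
    v=w(*p,s=5);d=v[:2]-c;print('top',n,v.round(4),np.degrees(np.arctan2(d[1],-d[0])).round(1))
for n,p in {'zero':(295,217,.025),'five':(236,246,.025),'red':(167,242,.025),'tip':(230,165,.061)}.items():
    v=ws(*p,s=5);d=v[:2]-c;print('sc',n,v.round(4),np.degrees(np.arctan2(d[1],-d[0])).round(1))
E
```

```text
top zero [0.5074 0.0867 0.025 ] -4.9
top five [0.5118 0.1135 0.025 ] 31.2
top red [0.5324 0.1308 0.025 ] 66.4
top tip [0.5151 0.1104 0.061 ] 29.8
top bar2 [0.5668 0.0796 0.072 ] -147.4
sc zero [0.5064 0.0849 0.025 ] -7.2
sc five [0.5119 0.1126 0.025 ] 30.2
sc red [0.5329 0.13   0.025 ] 66.7
sc tip [0.5192 0.1081 0.061 ] 29.8
```

```bash
python3 -c "
from workcell import arm
print(arm.finish_job())"
```

```text
the job is handed in; nothing more can be done
None
```

The timer is set to 5 minutes and handed in: the dial went past the red mark and back, the final pictures put the pointer within about 1.5° of the 5-minute mark (3.6° allowed), and the zero mark faces the white line; the judge returned no verdict.

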